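# Set the length stop at the third gap and butt the block against it

### The job

Set up the small sawing jig for the next cut. With a fingertip, run the aluminium stop along the notched rail from the rail's red end, counting the gaps, to the third gap, and there push the stop's black-knobbed pin fully home into the gap. Then push the dark wooden block along the rail until its end butts squarely against the locked stop; nothing is picked up, it is all done by pushing, and the other things on the bench are left alone.

Things in the scene. Friction and masses are not known exactly. Their poses are not given: they have to be found in the camera images.
- jig: Sawing jig fixed to the bench: grey-faced base 90 x 215 x 12 mm (x, y, z), a rail (pale notched front, dark back) along its far edge and a low lip along its near edge. Origin: centre of the underside; +x from lip to rail, +y along the rail to its red end. The rail spans x = 17 to 45 mm, z = 12 to 42 mm; its end 13 mm at +y are painted red.
- red_end (a point): Top near corner of the rail at its red end, from which the gaps are counted. Four gaps (slots open at the top and the near side, 16 mm wide, 16 mm deep, mouths flared 3.5 mm each side) have their centres 44, 74, 104 and 134 mm from here along the jig's -y. The thin 3 mm saw kerf beyond them, cut through the whole rail 160 mm from here, is not a gap.
- channel (a point): Middle of the channel's floor, 12 mm above the bench: 50 mm wide between rail face (jig x = 17 mm) and lip (jig x = -33 to -45 mm, its top 17 mm above the bench). Stop and block slide in it along the jig's y; it is open at both ends.
- stop: Aluminium stop block 48 x 46 x 32 mm (x, y, z), loose in the channel with 1 mm play each side, a black centre line on top. Origin: centre of its underside, 12 mm above the bench; axes as the jig's. 0.2 to 0.33 kg, slides at about 2 N. Starts near the red end, its centre short of the first gap. A tunnel along x, 20 mm above its underside, holds the pin and carries it along.
- pin: Steel locking pin: 10 mm square bar, 62 mm long, with tapered nose to the rail (+x) and a black knob (22 mm diameter, x = -14 to 0) at its near end. Origin: on its axis at the knob's shoulder, 31 mm above the bench. Loose in the stop's tunnel (under 1 N), 16 to 19 mm drawn out. Pushed to +x it goes home, shoulder on the stop (x = -24 mm in the stop's frame).
- pin_tip (a point): Tip of the pin's nose. Home in a gap it is at jig x = 30 mm, 13 mm inside the rail's face. It enters if the stop's centre is within about 8 mm of the gap's, the taper drawing the stop into line; before solid rail it stops after a few mm.
- block: Dark red-brown hardwood block 44 x 50 x 30 mm (x, y, z), about 50 g, loose in the channel towards the end away from the red one, its outer end near the end of the base. Origin: centre of its underside, 12 mm above the bench; +y along the rail towards the stop.
- block_end (a point): Centre of the block's end face that looks to the stop (25 mm from the block's centre along its +y, 15 mm up).
- chisel_yellow: Bystander: chisel with yellow handle, 270 mm long, lying on the bench; leave alone.
- chisel_brown: Bystander: chisel with brown handle, 260 mm long, lying on the bench; leave alone.
- pencil: Bystander: red flat carpenter's pencil, 155 mm long, lying in front of the jig; leave alone.
- glasses: Bystander: black-rimmed safety glasses, 153 x 141 x 48 mm; leave alone.
- plane: Bystander: block plane, 160 mm long, 48 mm high; leave alone.

How it is judged:
On the way, in this order (a step that is already met when the one before it is completed fails the run):
1. the stop stands at the third gap from the red end and its pin is fully home in that gap (y of stop in the frame of jig between -0.0035 and 0.0105 m and x of pin_tip in the frame of jig above 0.026 m and x of pin in the frame of stop above -0.028 m), for 0.2 s.
2. the block's end is butted against the locked stop (y of block_end in the frame of stop above -0.027 m and angle between the y axis of block and the y axis of jig, either way round below 0.09 rad), for 0.2 s.
At the end, for the whole second after the job is handed in: Stop at the third gap from the red end (within 7 mm), pin in that gap and home within 4 mm, tip at least 9 mm inside the rail's face; block flat in the channel, its end within 4 mm of the stop's side and square to the rail within 0.09 rad; all at rest (all of step 1 and all of step 2 and y of pin_tip in the frame of jig between -0.0035 and 0.0105 m and z of block in the frame of jig below 0.015 m and x of block in the frame of jig between -0.016 and 0.002 m and linear speed of each of stop, block, pin below 0.01 m/s); the robot touches nothing.
It fails at once if the stop, its pin or the block is lifted or tipped (z of any of stop, block in the frame of jig above 0.02 m or angle between stop's own z axis and vertical above 0.25 rad or z of pin in the frame of jig above 0.042 m or angle between block's own z axis and vertical above 0.35 rad).
It fails at once if another thing on the bench is disturbed (moved more than 20 mm) (distance of any of chisel_yellow, chisel_brown, pencil, glasses, plane from where it was at the start of the episode above 0.02 m).
It also fails if it takes over 56 s, if anything falls off the work surface, if the arm or the gripper's body presses on something with over 40 N, if the wrist force passes 120 N, or if a joint passes its speed limit or range.

### The arm

A 6-joint arm with a two-finger parallel gripper is mounted at the origin on a cart in front of the work surface, level with it; the furniture and walls round the work are solid. World frame = base frame: x ahead of the robot, y to its left, z up, the work surface at z = 0. Lengths are in m, angles in rad, forces in N, time in s.
With the tool pointing down it reaches from about 0.3 to 0.85 m from the base axis. Payload 4.2 kg.
Tool frame: the origin (TCP) lies on the mounting face of the last link; the fingertips stand 191 mm ahead of it and the grasp point (between the pads) lies 172 mm ahead of it; z points along the fingers, y is the line along which they close (so a half turn about z gives the same grasp; the last joint's range is limited). The gripper opens to 91 mm and grips with 3 to 60 N. Pads are 32 mm wide; open, the fingers measure 118 mm over their backs; the gripper's body (76 mm by 178 mm) begins 60 mm behind the grasp point.
Start: joints at [1.168, 0.32, 1.565, -0, 1.257, -0.02], TCP at [0.215, 0.533, 0.405] pointing down, gripper open.
Joint ranges: [-3.11, 3.11], [-0.84, 2.01], [0.21, 2.61], [-1.34, 4.49], [0.05, 2.63], [-2.56, 2.56]. Speed limits (rad/s): [2.57, 2.57, 3.14, 3.14, 3.14, 3.14].

### API

Orientations are given as a unit quaternion [x, y, z, w].
In Python, from rig import * gives the robot as it stands.
- The arm moves only by the tool drive_tool, never from a script. Its argument "increments" is a list that holds one entry, the list of rows, each a list of 7 numbers: the shift along the tool's x, y, z as a fraction of full scale, then the turn, a rotation vector about the tool's x, y, z as a fraction of full scale, then the gripper command: -1 is fully open, 1 is shut, values between are in proportion. In form: [[[dx, dy, dz, wx, wy, wz, claw], ...]]. A call has 1 to 5 rows; each row shifts and turns the commanded pose from where the row before left it, along the tool's axes as they then stand; what a row does not reach is not made up. Full scale, the value 1, is 40 mm for a shift and 0.12 rad for a turn. A row lasts 1/12 s, in which the tool goes at most 41.7 mm and 7.16 degrees, less where a joint would pass 70% of its speed; a pose out of reach is approached as far as the arm can. A call with a number of a shift or a turn outside -1 to 1 is refused whole. A call with a gripper value outside its range is refused whole. The fingers move at their own pace and stop on an object; "grip_force" is the grip in N (left out, the last holds). Time passes only in rows, so rows that do not move let the fingers close. It gives the time, the measured TCP pose, the force, the opening and the grip force at its end, in the units of the state.
- read_state(): the state, without advancing time (a new reading comes with each control period).
- snapshot(name): name is "scene" or "top"; returns (picture, depth): 400x640x3 uint8, red, green, blue; 400x640 float32, m along the optical axis (not along the pixel's ray), 0 where there is no reading.
- camera_model(name): a dict with "vfov" (degrees; the focal length in pixels is half the picture's height over the tangent of half this angle, whatever the lens; pixels are square), "cx", "cy" (the principal point, pixels), "rvec" (rotation vector, rad) and "tvec" (3), from world to camera coordinates, as OpenCV has them. Camera axes: x right, y down, z forward; pixel columns grow to the right and rows downward; lengths in m; the calibration is good to about 2 mm. A picture is of the moment at which its call begins. camera_model takes no time and is no camera call.
- close_job(): hands the job in; it is judged then, once.
The state is a dict: "t": time; "joint_pos": joint angles; "joint_vel": joint speeds; "joint_efforts": joint torques, N m; "tcp_pos": TCP position; "orientation": TCP orientation; "force": force on the tool from outside, world axes, zero at the start; "wrist_torque": the same for the moment, N m; "grip_width": finger opening in m; "grasp_force": force on a finger pad.
Only numpy, scipy, OpenCV 4.12 (cv2) and the standard library are available. Lean on these libraries where they do the work, as an engineer would, in place of code of your own. Each camera call takes 0.05 s, during which the arm holds its last target. There are 200 camera calls.

## Working session

There is one attempt and no reset: what is moved stays moved. The work goes in short steps, Python scripts to look and compute and a tool call to move; the robot and the scene stay as the last step left them, time stands still between calls to the robot, and variables do not carry over. Pictures are saved under pics/ and viewed, at most 12 in all, crops included, and the job is handed in when it is done.

Besides the shell and the picture viewer there is one more tool, called in YAML: its name, and indented under it one key for each argument. drive_tool: Moves the arm, as the interface text tells. Shift numbers are shares of 40 mm and turn numbers shares of 0.12 rad, none past 1 either way. Its arguments: {"type":"object","properties":{"increments":{"type":"array"},"grip_force":{"type":"number"}},"required":["increments"]}

```bash
mkdir -p pics; cat > h.py <<'E'
from rig import *
import numpy as np, cv2
def cam(n):
    m=camera_model(n); f=200/np.tan(np.radians(m['vfov'])/2)
    R,_=cv2.Rodrigues(np.array(m['rvec'],float)); t=np.array(m['tvec'],float).ravel()
    return f,m['cx'],m['cy'],R,t
def ray(n,u,v,z):
    f,cx,cy,R,t=cam(n); d=R.T@np.array([(u-cx)/f,(v-cy)/f,1]); o=-R.T@t
    return o+d*(z-o[2])/d[2]
def proj(n,p):
    f,cx,cy,R,t=cam(n); q=R@np.array(p)+t
    return f*q[0]/q[2]+cx, f*q[1]/q[2]+cy
def grab(n,name):
    p,d=snapshot(n); cv2.imwrite('pics/'+name+'.png',p[...,::-1]); np.save('pics/'+name+'.npy',d); return p,d
E
python3 - <<'E'
from h import *
for n in('scene','top'):
    grab(n,n+'0'); f,cx,cy,R,t=cam(n); print(n,f,cx,cy,-R.T@t, camera_model(n))
print(read_state())
E
```

```text
scene 474.56187319302313 315.659662938527 198.46845637913833 [ 0.05233588 -0.77994292  0.80564974] {'vfov': 45.70513988349916, 'cx': 315.659662938527, 'cy': 198.46845637913833, 'rvec': array([ 2.11407838, -0.5789127 ,  0.27314179]), 'tvec': array([-0.41750339,  0.29769665,  0.99859357])}
top 373.43659125662566 316.83518875329435 199.71767327989252 [0.40328017 0.14063846 1.03731554] {'vfov': 56.343990242695064, 'cx': 316.83518875329435, 'cy': 199.71767327989252, 'rvec': array([ 2.13136299, -2.148101  ,  0.19001809]), 'tvec': array([0.13336996, 0.56832789, 0.95794231])}
{'t': 0.1, 'joint_pos': array([ 1.16799183e+00,  3.20229556e-01,  1.56556261e+00, -7.53560260e-08,
        1.25739262e+00, -2.00037176e-02]), 'joint_vel': array([ 5.07206599e-04,  3.10639214e-05, -1.06572624e-03,  3.27927901e-04,
       -2.50484411e-04, -1.54003189e-03]), 'joint_efforts': array([ 8.73824865e-04, -4.13325584e+01, -2.32510525e+01,  7.31764734e-02,
        4.21933341e-02, -6.29861142e-05]), 'tcp_pos': array([0.21471615, 0.53324344, 0.40400103]), 'orientation': array([ 1.90233827e-01,  9.81738487e-01, -7.78350291e-04, -1.67005715e-04]), 'force': array([-0.33102804, -0.00450036, -0.18953432]), 'wrist_torque': array([0.02832521, 0.01200338, 0.03690392]), 'grasp_force': 0.0, 'grip_width': 0.09154150805688095}
```

View pics/scene0.png

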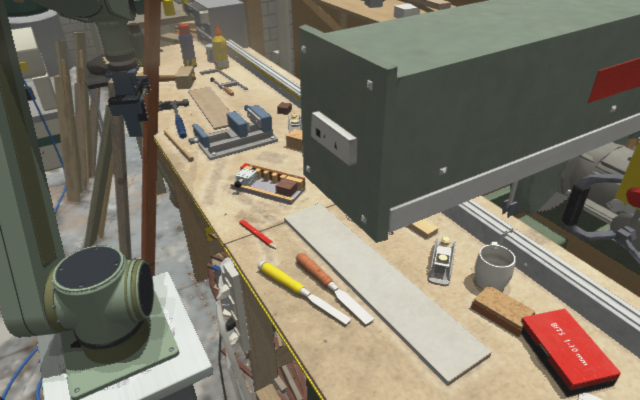

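View pics/top0.png

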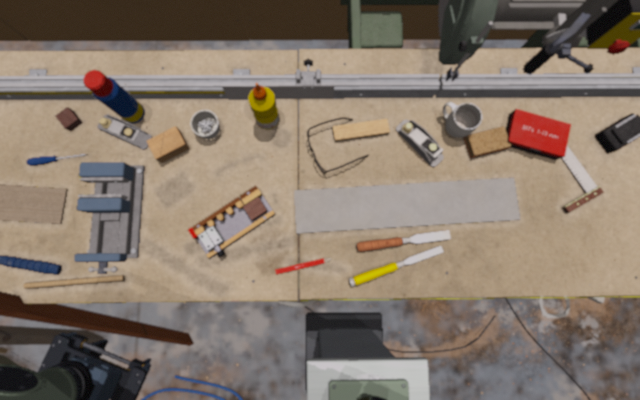

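```bash
python3 - <<'E'
from h import *
a=cv2.imread('pics/top0.png')[175:270,170:290]; b=cv2.imread('pics/scene0.png')[150:215,215:320]
cv2.imwrite('pics/c_top.png',cv2.resize(a,None,fx=6,fy=6,interpolation=cv2.INTER_CUBIC))
cv2.imwrite('pics/c_sc.png',cv2.resize(b,None,fx=7,fy=7,interpolation=cv2.INTER_CUBIC))
d=np.load('pics/scene0.npy'); print(d[150,450],d[100,350],d[50,450],d[200,390])
f,cx,cy,R,t=cam('scene')
for u,v in((320,60),(380,220),(385,60),(600,30)):
    Z=d[v,u]; print(u,v,R.T@(np.array([(u-cx)/f*Z,(v-cy)/f*Z,Z])-t))
E
```

```text
0.41203335 0.38114214 0.3847426 0.40287828
320 60 [ 0.25299024 -0.43369887  0.67107908]
380 220 [ 0.25483622 -0.52746995  0.55956581]
385 60 [ 0.28064143 -0.48758268  0.68102359]
600 30 [ 0.49907011 -0.52269271  0.67797628]
```

View pics/c_top.png

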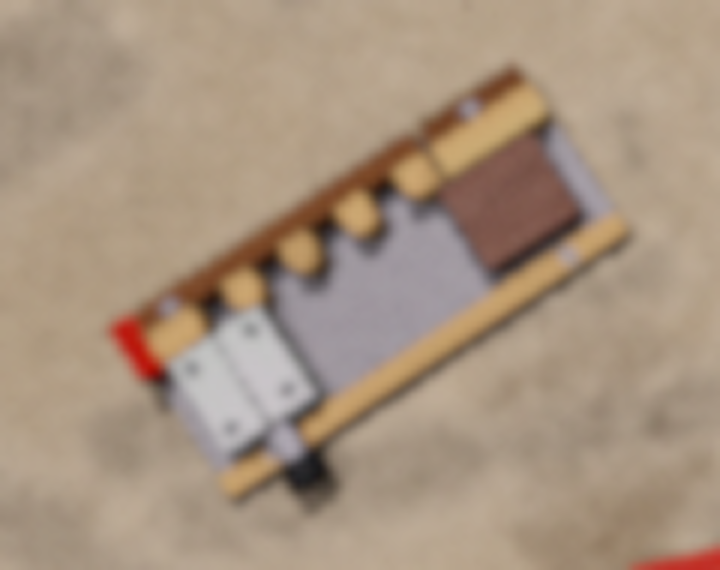

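View pics/c_sc.png

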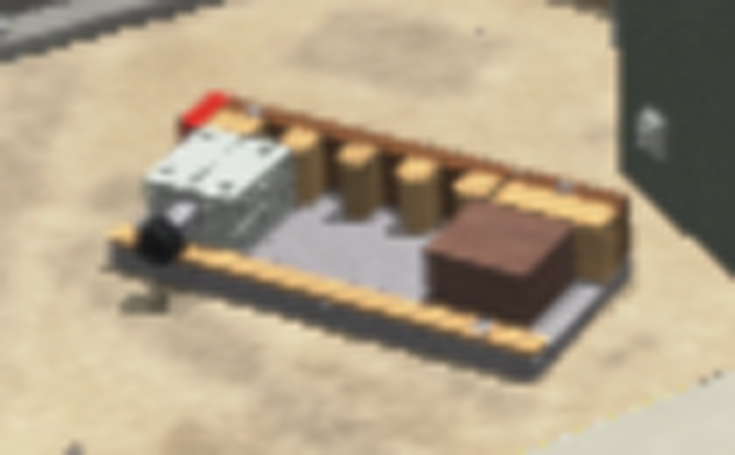

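```bash
cat >> h.py <<'E'
def C(n,U,V,z):
    s,ou,ov=(6,170,175) if n=='top' else (7,215,150)
    return ray(n,(U+.5)/s-.5+ou,(V+.5)/s-.5+ov,z)
E
python3 - <<'E'
from h import *
J=[('top',515,65,45,-107.5,42),('top',110,330,45,107.5,42),('top',150,380,17,107.5,42),('top',550,103,17,-107.5,42),('top',232,500,-45,107.5,17),('top',632,236,-45,-107.5,17),
('scene',222,92,45,107.5,42),('scene',630,198,45,-107.5,42),('scene',540,352,-45,-107.5,17),('scene',108,240,-45,107.5,17)]
for sel in(J[:6],J[6:],J):
    W=np.array([C(n,u,v,z/1e3)[:2] for n,u,v,x,y,z in sel]); L=np.array([[x,y] for *_,x,y,z in sel])/1e3
    Wm,Lm=W.mean(0),L.mean(0); A=(W-Wm)@[1,1j]; B=(L-Lm)@[1,1j]
    a=np.angle((A*B.conj()).sum()); R=np.array([[np.cos(a),-np.sin(a)],[np.sin(a),np.cos(a)]])
    o=Wm-R@Lm; print(a,o,'res mm',np.round(1e3*(W-(L@R.T+o)),1).tolist())
    loc=lambda p:np.round(1e3*(R.T@(p[:2]-o)),1)
    for nm,n,pts,z in(('stop','top',[(165,365),(262,308),(325,395),(225,460)],.044),('stop','scene',[(205,128),(295,152),(233,207),(146,182)],.044),('knob','top',[(312,470)],.035),('knob','scene',[(160,238)],.031),('block','top',[(440,180),(535,135),(582,215),(492,272)],.042),('block','scene',[(465,200),(573,225),(530,275),(427,250)],.042)):
        q=[C(n,*p,z) for p in pts]; print(nm,n,loc(np.mean(q,0)),[loc(k).tolist() for k in q])
E
```

```text
0.5958604217770824 [0.51507787 0.35792395] res mm [[-2.0, 1.1], [0.0, 0.0], [1.0, -2.9], [3.6, 0.7], [-0.0, 0.6], [-2.6, 0.5]]
stop top [-8.5 70.4] [[17.6, 95.2], [14.8, 46.7], [-33.5, 44.3], [-32.7, 95.4]]
stop scene [-10.7  63.7] [[14.5, 87.7], [13.3, 40.0], [-36.1, 40.6], [-34.3, 86.4]]
knob top [-56.5  68.1] [[-56.5, 68.1]]
knob scene [-53.2  68.4] [[-53.2, 68.4]]
block top [ -7.2 -70.7] [[18.9, -49.1], [11.9, -95.3], [-30.4, -92.7], [-29.1, -45.6]]
block scene [ -7.9 -73.7] [[12.0, -46.2], [13.3, -98.0], [-27.9, -99.6], [-28.8, -50.9]]
0.5894593567279584 [0.51762534 0.3535198 ] res mm [[2.7, -0.8], [-2.7, 1.0], [1.1, 1.4], [-1.0, -1.6]]
stop top [-8.6 75.4] [[17.3, 100.4], [14.8, 51.9], [-33.5, 49.2], [-33.0, 100.3]]
stop scene [-10.7  68.7] [[14.3, 92.8], [13.4, 45.2], [-36.0, 45.5], [-34.6, 91.2]]
knob top [-56.6  72.8] [[-56.6, 72.8]]
knob scene [-53.3  73.1] [[-53.3, 73.1]]
block top [ -6.4 -65.7] [[19.5, -43.9], [12.9, -90.2], [-29.5, -87.8], [-28.5, -40.8]]
block scene [ -7.  -68.6] [[12.6, -41.1], [14.3, -92.9], [-26.9, -94.7], [-28.2, -46.0]]
0.5937653384557904 [0.51609286 0.35616819] res mm [[-2.9, 3.1], [-1.2, 1.7], [-0.2, -1.3], [2.7, 2.6], [-1.1, 2.2], [-3.4, 2.3], [4.7, -3.4], [-1.5, -2.1], [2.1, -1.4], [0.8, -3.8]]
stop top [-8.5 72.4] [[17.5, 97.2], [14.8, 48.7], [-33.5, 46.2], [-32.8, 97.4]]
stop scene [-10.7  65.7] [[14.4, 89.7], [13.4, 42.1], [-36.1, 42.6], [-34.4, 88.3]]
knob top [-56.5  70. ] [[-56.5, 70.0]]
knob scene [-53.2  70.3] [[-53.2, 70.3]]
block top [ -6.9 -68.7] [[19.1, -47.0], [12.3, -93.3], [-30.1, -90.8], [-28.9, -43.7]]
block scene [ -7.6 -71.7] [[12.2, -44.2], [13.7, -96.0], [-27.5, -97.6], [-28.6, -48.9]]
```

drive_tool:
  increments:
    - [[0, 0, 0, 0, 0, -1, 1], [0, 0, 0, 0, 0, -1, 1], [0, 0, 0, 0, 0, -1, 1], [0, 0, 0, 0, 0, -1, 1], [0, 0, 0, 0, 0, -1, 1]]
  grip_force: 10

```text
t: 0.52
tcp_pos: [0.2147, 0.5333, 0.4042]
orientation: [-0.111, 0.994, -0.0, -0.0]
force: [0.3, -0.5, -0.5]
grip_width: 0.0609
grasp_force: 0.0
```

drive_tool:
  increments:
    - [[0, 0, 0, 0, 0, -1, 1], [0, 0, 0, 0, 0, -1, 1], [0, 0, 0, 0, 0, -1, 1], [0, 0, 0, 0, 0, -0.13, 1], [0, 0, 0, 0, 0, 0, 1]]

```text
t: 0.93
tcp_pos: [0.2147, 0.5333, 0.4044]
orientation: [-0.291, 0.957, -0.0, -0.0]
force: [-0.3, -0.5, -0.5]
grip_width: 0.0273
grasp_force: 0.0
```

```bash
cat >> h.py <<'E'
from scipy.spatial.transform import Rotation as Ro
A=0.594; O=np.array([.516,.356]); RJ=np.array([[np.cos(A),-np.sin(A)],[np.sin(A),np.cos(A)]])
def go(jx,jy,tz):
    "tool-frame increments (full-scale units) to put fingertips at jig (mm) x,y, world z mm"
    s=read_state(); R=Ro.from_quat(s['orientation']); M=R.as_matrix()
    T=np.array([[-RJ[0,0],RJ[0,1],0],[-RJ[1,0],RJ[1,1],0],[0,0,-1]])
    tip=s['tcp_pos']+.191*M[:,2]
    w=np.append(O+RJ@np.array([jx,jy])/1e3,tz/1e3)
    print('t',round(s['t'],2),'tip jig',np.round(1e3*(RJ.T@(tip[:2]-O)),1),'z',round(1e3*tip[2],1),'rot',np.round(Ro.from_matrix(M.T@T).as_rotvec()/.12,2),'grip',round(s['grip_width'],4),'F',np.round(s['force'],1))
    print('total inc',np.round(M.T@(w-tip)/.04,2))
E
python3 - <<'E'
from h import *
go(-8,125,100)
d=np.load('pics/top0.npy'); f,cx,cy,R,t=cam('top')
v,u=np.mgrid[60:300,60:400]; Z=d[60:300,60:400]; P=np.stack([(u-cx)/f*Z,(v-cy)/f*Z,Z],-1)-t; P=(P@R).reshape(-1,3); P=P[(Z>0).ravel()]
L=(P[:,:2]-O)@RJ*1e3
for x0 in range(-150,150,30): print(x0,[int(1e3*P[(L[:,0]>=x0)&(L[:,0]<x0+30)&(L[:,1]>=y)&(L[:,1]<y+30),2].max(initial=0)) for y in range(-240,240,30)])
E
```

```text
t 0.93 tip jig [-150.5  315.5] z 213.4 rot [-0.   -0.   -0.03] grip 0.0273 F [-0.3 -0.5 -0.5]
total inc [-3.58 -4.75  2.83]
-150 [21, 20, 22, 20, 4, 5, 4, 4, 4, 5, 4, 5, 5, 4, 2, 0]
-120 [21, 22, 23, 21, 5, 4, 4, 5, 4, 5, 7, 4, 3, 5, 4, 4]
-90 [22, 21, 20, 18, 4, 5, 4, 5, 4, 3, 44, 8, 4, 4, 5, 4]
-60 [21, 20, 21, 3, 20, 21, 21, 21, 20, 20, 44, 21, 4, 4, 4, 4]
-30 [5, 18, 17, 4, 44, 47, 46, 16, 17, 48, 48, 49, 5, 3, 6, 4]
0 [5, 4, 4, 6, 45, 46, 46, 46, 46, 48, 48, 50, 4, 5, 4, 4]
30 [6, 6, 4, 4, 46, 46, 46, 46, 46, 46, 46, 47, 3, 5, 5, 4]
60 [5, 4, 5, 4, 6, 5, 4, 4, 5, 5, 3, 5, 5, 4, 5, 4]
90 [5, 5, 5, 4, 5, 4, 5, 3, 4, 4, 6, 5, 5, 5, 5, 17]
120 [5, 6, 4, 5, 5, 4, 4, 5, 5, 3, 4, 4, 4, 3, 6, 47]
```

drive_tool:
  increments:
    - [[-0.7, -0.95, 0.5, 0, 0, 0, 1], [-0.7, -0.95, 0.5, 0, 0, 0, 1], [-0.7, -0.95, 0.5, 0, 0, 0, 1], [-0.7, -0.95, 0.5, 0, 0, 0, 1], [-0.7, -0.95, 0.5, 0, 0, 0, 1]]

```text
t: 1.35
tcp_pos: [0.3968, 0.4681, 0.3227]
orientation: [-0.291, 0.957, 0.0, 0.0]
force: [-1.3, -0.5, 0.5]
grip_width: 0.0008
grasp_force: 0.0
```

drive_tool:
  increments:
    - [[0, 0, 0.3, 0, 0, 0, 1], [0, 0, 0, 0, 0, 0, 1], [0, 0, 0, 0, 0, 0, 1]]

```text
t: 1.6
tcp_pos: [0.3954, 0.4687, 0.3108]
orientation: [-0.291, 0.957, -0.0, -0.001]
force: [0.6, 0.9, 0.5]
grip_width: 0.0003
grasp_force: 0.0
```

```bash
python3 - <<'E'
from h import *
go(-8,125,24)
p,d=grab('top','t1'); cv2.imwrite('pics/t1c.png',cv2.resize(p[175:270,150:290,::-1],None,fx=5,fy=5,interpolation=cv2.INTER_CUBIC))
E
```

```text
t 1.6 tip jig [-37.3 160.8] z 119.8 rot [-0.   -0.02 -0.03] grip 0.0003 F [0.6 0.9 0.5]
total inc [-0.74 -0.89  2.39]
```

View pics/t1c.png

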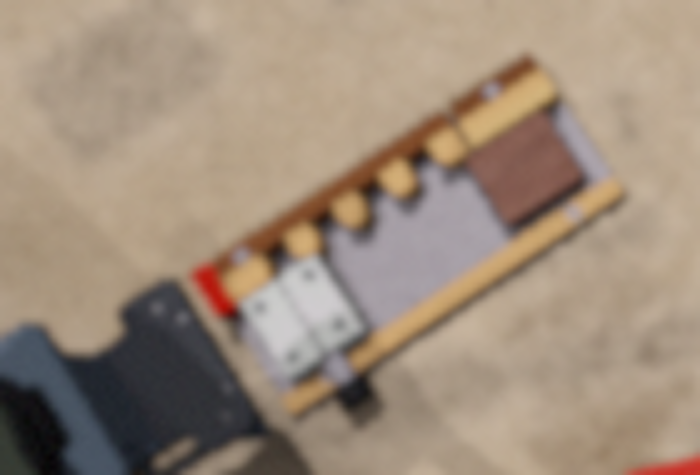

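drive_tool:
  increments:
    - [[-0.37, -0.45, 0.4, 0, 0, 0, 1], [-0.37, -0.44, 0.4, 0, 0, 0, 1], [0, 0, 0.7, 0, 0, 0, 1], [0, 0, 0, 0, 0, 0, 1], [0, 0, 0, 0, 0, 0, 1]]

```text
t: 2.07
tcp_pos: [0.4387, 0.4564, 0.2515]
orientation: [-0.292, 0.956, -0.0, -0.001]
force: [-0.4, -0.4, 0.1]
grip_width: 0.0007
grasp_force: 0.0
```

```bash
python3 - <<'E'
from h import *
go(-8,122,24)
p,d=grab('scene','s1'); cv2.imwrite('pics/s1c.png',cv2.resize(p[120:220,200:330,::-1],None,fx=6,fy=6,interpolation=cv2.INTER_CUBIC))
E
```

```text
t 2.07 tip jig [ -8.3 126.5] z 60.5 rot [ 0.   -0.02 -0.  ] grip 0.0007 F [-0.4 -0.4  0.1]
total inc [-0.01 -0.11  0.91]
```

View pics/s1c.png

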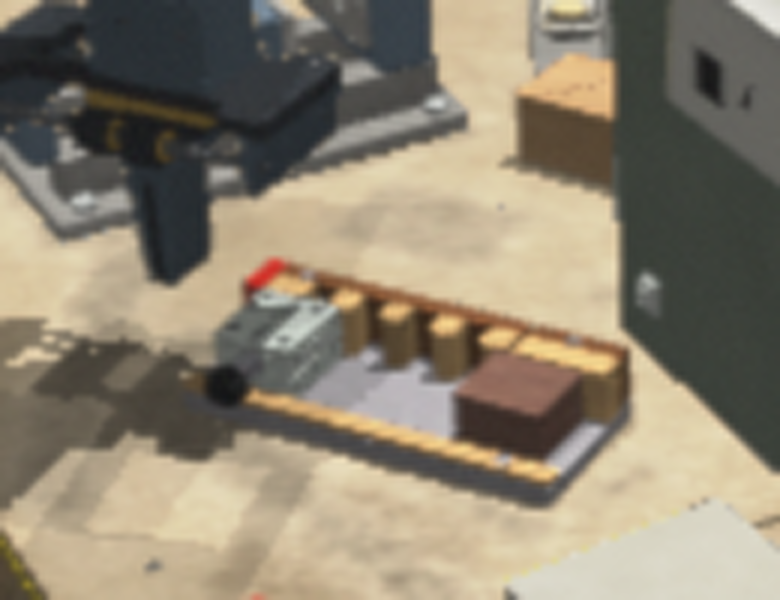

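The fingers hang off the red end in line with the channel (finger bottom at about (170,280) in the crop, the stop at (280,340)), so I'm lowering them.

drive_tool:
  increments:
    - [[0, 0, 0.45, 0, 0, 0, 1], [0, 0, 0.45, 0, 0, 0, 1], [0, 0, 0, 0, 0, 0, 1]]

```text
t: 2.37
tcp_pos: [0.4385, 0.4562, 0.2149]
orientation: [-0.293, 0.956, -0.0, -0.001]
force: [-0.8, -0.5, -0.8]
grip_width: 0.0004
grasp_force: 0.0
```

drive_tool:
  increments:
    - [[0, -0.1, 0, 0, 0, 0, 1], [0, -0.1, 0, 0, 0, 0, 1], [0, -0.1, 0, 0, 0, 0, 1], [0, -0.1, 0, 0, 0, 0, 1], [0, 0, 0, 0, 0, 0, 1]]

```text
t: 2.78
tcp_pos: [0.4495, 0.442, 0.2165]
orientation: [-0.292, 0.957, 0.0, 0.001]
force: [-0.4, 0.1, 0.5]
grip_width: 0.0008
grasp_force: 0.0
```

```bash
python3 - <<'E'
from h import *
go(-8,40,24)
E
```

```text
t 2.78 tip jig [ -6.7 108.5] z 25.5 rot [ 0.    0.01 -0.02] grip 0.0008 F [-0.4  0.1  0.5]
total inc [ 0.03 -1.71  0.04]
```

drive_tool:
  increments:
    - [[0, -0.1, 0, 0, 0, 0, 1], [0, -0.1, 0, 0, 0, 0, 1], [0, -0.1, 0, 0, 0, 0, 1], [0, -0.1, 0, 0, 0, 0, 1], [0, -0.1, 0, 0, 0, 0, 1]]

```text
t: 3.2
tcp_pos: [0.4602, 0.4262, 0.2161]
orientation: [-0.292, 0.956, 0.001, 0.0]
force: [-2.8, 3.2, 4.7]
grip_width: 0.0005
grasp_force: 2.5
```

drive_tool:
  increments:
    - [[0, -0.12, 0, 0, 0, 0, 1], [0, -0.12, 0, 0, 0, 0, 1], [0, -0.12, 0, 0, 0, 0, 1], [0, -0.12, 0, 0, 0, 0, 1], [0, -0.12, 0, 0, 0, 0, 1]]

```text
t: 3.62
tcp_pos: [0.4737, 0.4058, 0.2156]
orientation: [-0.292, 0.956, 0.0, 0.0]
force: [-2.9, 4.1, 3.4]
grip_width: 0.0003
grasp_force: 2.4
```

```bash
python3 - <<'E'
from h import *
go(-8,40,24)
p,d=grab('top','t2'); cv2.imwrite('pics/t2c.png',cv2.resize(p[175:270,170:290,::-1],None,fx=6,fy=6,interpolation=cv2.INTER_CUBIC))
q,d=grab('scene','s2'); cv2.imwrite('pics/s2c.png',cv2.resize(q[150:215,215:320,::-1],None,fx=7,fy=7,interpolation=cv2.INTER_CUBIC))
E
```

```text
t 3.62 tip jig [-7.2 65. ] z 24.6 rot [ 0.    0.   -0.01] grip 0.0003 F [-2.9  4.1  3.4]
total inc [ 0.02 -0.62  0.01]
```

View pics/s2c.png

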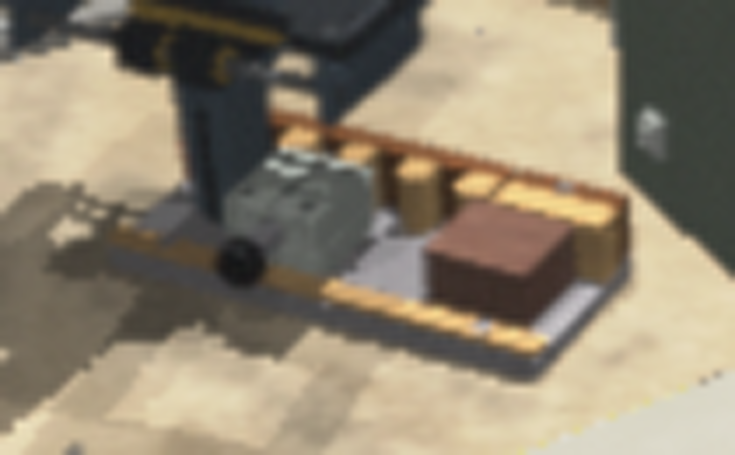

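```bash
python3 - <<'E'
from h import *
for U,V in((160,238),(240,262)):
  print(1e3*(RJ.T@(C('scene',U,V,.031)[:2]-O)))
for x,y,z in((17,-26.5,42),(17,3.5,42),(17,33.5,42),(-53,3.5,31)):
  for n,s,o in(('scene',7,(215,150)),('top',6,(170,175))):
    w=np.append(O+RJ@np.array([x,y])/1e3,z/1e3); print(x,y,n,np.round((np.array(proj(n,w))-o+.5)*s-.5))
E
```

```text
[-53.05553629  70.36321621]
[-54.84753142  28.55031858]
17 -26.5 scene [435. 186.]
17 -26.5 top [404. 210.]
17 3.5 scene [375. 171.]
17 3.5 top [347. 247.]
17 33.5 scene [316. 156.]
17 33.5 top [290. 285.]
-53 3.5 scene [293. 273.]
-53 3.5 top [437. 379.]
```

drive_tool:
  increments:
    - [[0, -0.12, 0, 0, 0, 0, 1], [0, -0.12, 0, 0, 0, 0, 1], [0, -0.12, 0, 0, 0, 0, 1], [0, -0.12, 0, 0, 0, 0, 1], [0, -0.1, 0, 0, 0, 0, 1]]

```text
t: 4.13
tcp_pos: [0.4866, 0.3862, 0.2151]
orientation: [-0.292, 0.956, -0.0, -0.0]
force: [-1.0, 1.6, 0.7]
grip_width: 0.0006
grasp_force: 1.3
```

drive_tool:
  increments:
    - [[0, 0, 0, 0, 0, 0, 1], [0, 0, 0, 0, 0, 0, 1]]

```text
t: 4.3
tcp_pos: [0.4866, 0.3861, 0.2151]
orientation: [-0.292, 0.956, -0.001, -0.0]
force: [-0.1, 0.6, -0.3]
grip_width: 0.0005
grasp_force: 0.0
```

```bash
python3 - <<'E'
from h import *
go(-8,40,24)
for x,y,z in((25,18.5,42),(25,-11.5,42)):
  for n,s,o in(('scene',7,(215,150)),('top',6,(170,175))):
    w=np.append(O+RJ@np.array([x,y])/1e3,z/1e3); print(x,y,n,np.round((np.array(proj(n,w))-o+.5)*s-.5))
E
```

```text
t 4.3 tip jig [-7.7 41.2] z 24.1 rot [-0.01 -0.01 -0.01] grip 0.0005 F [-0.1  0.6 -0.3]
total inc [ 0.01 -0.03  0.  ]
25 18.5 scene [355. 155.]
25 18.5 top [309. 252.]
25 -11.5 scene [414. 170.]
25 -11.5 top [366. 214.]
```

drive_tool:
  increments:
    - [[0, 0.2, 0, 0, 0, 0, 1], [0, 0.1, -0.7, 0, 0, 0, 1], [0, 0, -0.7, 0, 0, 0, 1], [0.75, -0.4, 0, 0, 0, 0, 1], [0.75, -0.4, 0, 0, 0, 0, 1]]

```text
t: 4.72
tcp_pos: [0.448, 0.3379, 0.2731]
orientation: [-0.293, 0.956, 0.001, 0.003]
force: [0.7, -0.9, -1.7]
grip_width: 0.0006
grasp_force: 0.0
```

drive_tool:
  increments:
    - [[0.75, -0.4, 0, 0, 0, 0, 1], [0, 0, 0, 0, 0, 0, 1], [0, 0, 0, 0, 0, 0, 1]]

```text
t: 4.97
tcp_pos: [0.4309, 0.3059, 0.2716]
orientation: [-0.292, 0.956, -0.0, -0.0]
force: [-0.1, 1.0, 0.4]
grip_width: 0.0008
grasp_force: 0.0
```

```bash
python3 - <<'E'
from h import *
go(-98,4.5,25)
p,d=grab('top','t3'); q,d=grab('scene','s3')
a=cv2.resize(p[175:270,170:290,::-1],(600,475),interpolation=cv2.INTER_CUBIC); cv2.imwrite('pics/t3c.png',a); cv2.imwrite('pics/s3c.png',cv2.resize(q[150:215,215:320,::-1],None,fx=7,fy=7,interpolation=cv2.INTER_CUBIC))
E
```

```text
t 4.97 tip jig [-98.7   6.1] z 80.6 rot [-0.   -0.   -0.02] grip 0.0008 F [-0.1  1.   0.4]
total inc [-0.02 -0.04  1.39]
```

View pics/s3c.png

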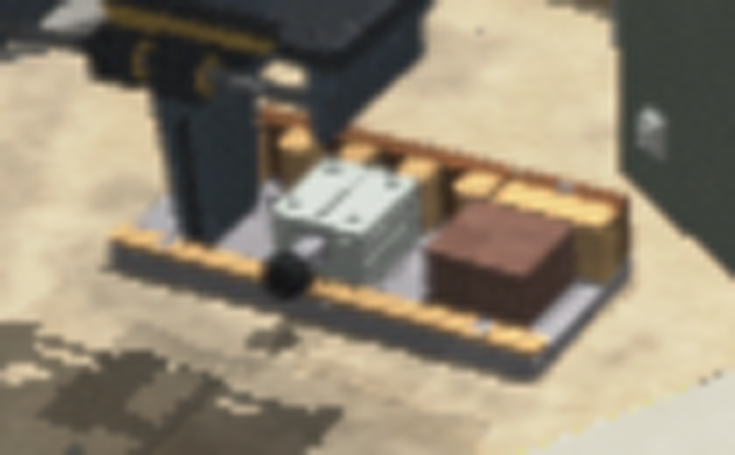

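The stop stands clear of the finger. Its centre line meets the rail at about (367,168), close to the third gap at (378,168), and the knob is at (288,273). I'll lower in front of the knob next.

drive_tool:
  increments:
    - [[0, 0, 0.5, 0, 0, 0, 1], [0, 0, 0.5, 0, 0, 0, 1], [0, 0, 0.35, 0, 0, 0, 1], [0, -0.03, 0, 0, 0, 0, 1], [-0.1, 0, 0, 0, 0, 0, 1]]

```text
t: 5.48
tcp_pos: [0.436, 0.3086, 0.2168]
orientation: [-0.292, 0.956, -0.0, -0.001]
force: [-0.6, 0.8, 0.5]
grip_width: 0.0004
grasp_force: 0.0
```

drive_tool:
  increments:
    - [[-0.1, 0, 0, 0, 0, 0, 1], [-0.1, 0, 0, 0, 0, 0, 1], [-0.1, 0, 0, 0, 0, 0, 1], [-0.1, 0, 0, 0, 0, 0, 1], [-0.1, 0, 0, 0, 0, 0, 1]]

```text
t: 5.9
tcp_pos: [0.4528, 0.3194, 0.218]
orientation: [-0.292, 0.956, 0.0, 0.0]
force: [-0.8, -0.8, -0.1]
grip_width: 0.0004
grasp_force: 0.2
```

```bash
python3 - <<'E'
from h import *
go(-62,4.5,25)
E
```

```text
t 5.9 tip jig [-72.7   5.1] z 27.0 rot [ 0.    0.01 -0.01] grip 0.0004 F [-0.8 -0.8 -0.1]
total inc [-0.27 -0.01  0.05]
```

drive_tool:
  increments:
    - [[-0.07, 0, 0.03, 0, 0, 0, 1], [-0.07, 0, 0, 0, 0, 0, 1], [-0.07, 0, 0, 0, 0, 0, 1], [-0.06, 0, 0, 0, 0, 0, 1]]

```text
t: 6.23
tcp_pos: [0.4616, 0.3253, 0.2162]
orientation: [-0.292, 0.956, 0.0, 0.0]
force: [0.0, 0.6, 0.3]
grip_width: 0.0005
grasp_force: 0.1
```

drive_tool:
  increments:
    - [[-0.05, 0, 0, 0, 0, 0, 1], [-0.05, 0, 0, 0, 0, 0, 1]]

```text
t: 6.4
tcp_pos: [0.464, 0.327, 0.2161]
orientation: [-0.292, 0.956, -0.001, -0.002]
force: [-7.0, -3.7, 3.8]
grip_width: 0.0004
grasp_force: 4.0
```

```bash
python3 - <<'E'
from h import *
go(-62,4.5,25)
E
```

```text
t 6.4 tip jig [-60.1   5.1] z 25.1 rot [ 0.   -0.03 -0.01] grip 0.0004 F [-7.  -3.7  3.8]
total inc [ 0.05 -0.01  0.  ]
```

Stiff contact came at x of about -60 mm, which is the depth for home. I'll press a little more, back off and look.

drive_tool:
  increments:
    - [[-0.05, 0, 0, 0, 0, 0, 1], [-0.03, 0, 0, 0, 0, 0, 1], [0, 0, 0, 0, 0, 0, 1]]

```text
t: 6.65
tcp_pos: [0.465, 0.3277, 0.2157]
orientation: [-0.292, 0.956, -0.001, -0.005]
force: [-8.5, -5.8, 6.3]
grip_width: 0.0006
grasp_force: 5.2
```

drive_tool:
  increments:
    - [[0.4, 0, 0, 0, 0, 0, 1], [0.3, 0, -0.7, 0, 0, 0, 1], [0, 0, -0.8, 0, 0, 0, 1], [0, -0.5, 0, 0, 0, 0, 1], [0, -0.8, 0, 0, 0, 0, 1]]

```text
t: 7.07
tcp_pos: [0.4733, 0.272, 0.2788]
orientation: [-0.294, 0.956, 0.001, 0.003]
force: [1.1, -0.6, 0.0]
grip_width: 0.0005
grasp_force: 0.0
```

drive_tool:
  increments:
    - [[0, -0.8, 0, 0, 0, 0, 1], [0, -0.8, 0, 0, 0, 0, 1], [0, -0.3, 0, 0, 0, 0, 1], [0, 0, 0, 0, 0, 0, 1]]

```text
t: 7.4
tcp_pos: [0.5171, 0.2057, 0.2764]
orientation: [-0.29, 0.957, -0.0, 0.001]
force: [-0.5, -1.0, -0.3]
grip_width: 0.0007
grasp_force: 0.0
```

```bash
python3 - <<'E'
from h import *
go(-8,-122,85)
p,d=grab('top','t4'); q,d=grab('scene','s4')
a=cv2.resize(p[175:270,170:290,::-1],(790,625)[:2],interpolation=cv2.INTER_CUBIC)
b=cv2.resize(q[150:215,215:320,::-1],(480,297),interpolation=cv2.INTER_CUBIC); a=cv2.resize(a,(375,297))
cv2.imwrite('pics/b4.png',cv2.resize(np.hstack([cv2.resize(a,(375,297)),b[:, :425]]),(800,297)))
E
```

```text
t 7.4 tip jig [ -82.9 -125.4] z 85.4 rot [-0.01  0.01 -0.04] grip 0.0007 F [-0.5 -1.  -0.3]
total inc [-1.87  0.09  0.01]
```

View pics/b4.png

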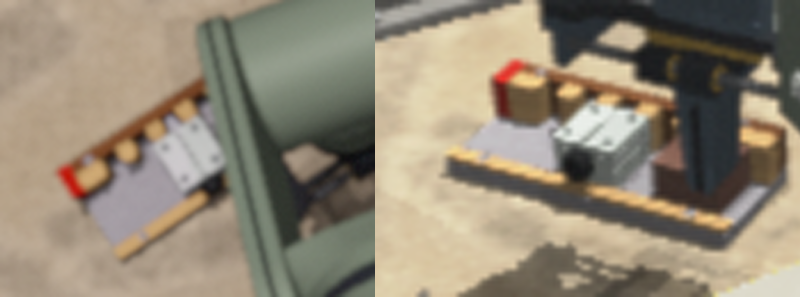

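The pin is home: the knob sits against the stop at (578,163) in the scene half of the picture. The stop is at the third gap, with the solid red end and two teeth before it. Now to the block's outer end.

drive_tool:
  increments:
    - [[-0.7, 0, 0, 0, 0, 0, 1], [-0.7, 0, 0, 0, 0, 0, 1], [-0.47, 0, 0, 0, 0, 0, 1], [0, 0, 0.3, 0, 0, 0, 1], [0, 0, 0, 0, 0, 0, 1]]

```text
t: 7.92
tcp_pos: [0.5769, 0.2512, 0.2622]
orientation: [-0.293, 0.956, 0.0, -0.002]
force: [-0.4, -0.8, -0.9]
grip_width: 0.0005
grasp_force: 0.0
```

drive_tool:
  increments:
    - [[0, 0, 0.4, 0, 0, 0, 1], [0, 0, 0.4, 0, 0, 0, 1], [0, 0, 0.4, 0, 0, 0, 1], [0, 0, 0, 0, 0, 0, 1]]

```text
t: 8.25
tcp_pos: [0.5754, 0.2496, 0.2134]
orientation: [-0.293, 0.956, -0.0, -0.004]
force: [-0.3, -0.6, 0.6]
grip_width: 0.0003
grasp_force: 0.0
```

```bash
python3 - <<'E'
from h import *
go(-8,-83,25)
E
```

```text
t 8.25 tip jig [ -11.7 -121.1] z 22.4 rot [ 0.02 -0.06  0.  ] grip 0.0003 F [-0.3 -0.6  0.6]
total inc [-0.09  0.95 -0.06]
```

drive_tool:
  increments:
    - [[-0.09, 0.1, -0.03, 0, 0, 0, 1], [0, 0.1, 0, 0, 0, 0, 1], [0, 0.1, 0, 0, 0, 0, 1], [0, 0.1, 0, 0, 0, 0, 1], [0, 0.1, 0, 0, 0, 0, 1]]

```text
t: 8.67
tcp_pos: [0.5692, 0.2684, 0.2184]
orientation: [-0.292, 0.956, 0.0, 0.001]
force: [0.9, -0.6, 0.7]
grip_width: 0.0004
grasp_force: 0.3
```

drive_tool:
  increments:
    - [[0, 0.08, 0, 0, 0, 0, 1], [0, 0.08, 0, 0, 0, 0, 1], [0, 0.06, 0, 0, 0, 0, 1], [0, 0.05, 0, 0, 0, 0, 1], [0, 0.05, 0, 0, 0, 0, 1]]

```text
t: 9.08
tcp_pos: [0.5622, 0.2785, 0.2175]
orientation: [-0.292, 0.956, -0.0, 0.0]
force: [-0.1, -0.1, 0.0]
grip_width: 0.0001
grasp_force: 0.3
```

```bash
python3 - <<'E'
from h import *
go(-8,-83,25)
E
```

```text
t 9.08 tip jig [ -5.  -90.1] z 26.5 rot [-0.    0.   -0.01] grip 0.0001 F [-0.1 -0.1  0. ]
total inc [0.07 0.18 0.04]
```

drive_tool:
  increments:
    - [[0.05, 0.05, 0, 0, 0, 0, 1], [0, 0.05, 0, 0, 0, 0, 1], [0, 0.04, 0, 0, 0, 0, 1], [0, 0.04, 0, 0, 0, 0, 1]]

```text
t: 9.42
tcp_pos: [0.5565, 0.2833, 0.2174]
orientation: [-0.292, 0.956, 0.0, -0.0]
force: [-0.2, -1.3, 0.3]
grip_width: 0.0005
grasp_force: 0.1
```

drive_tool:
  increments:
    - [[0, 0.04, 0, 0, 0, 0, 1], [0, 0.04, 0, 0, 0, 0, 1]]

```text
t: 9.58
tcp_pos: [0.5547, 0.2861, 0.2174]
orientation: [-0.292, 0.956, 0.0, -0.0]
force: [-0.4, 0.1, -0.1]
grip_width: 0.0007
grasp_force: 0.1
```

```bash
python3 - <<'E'
from h import *
go(-8,-83,25)
E
```

```text
t 9.58 tip jig [ -7.1 -79.6] z 26.4 rot [ 0.   -0.   -0.01] grip 0.0007 F [-0.4  0.1 -0.1]
total inc [ 0.02 -0.08  0.03]
```

drive_tool:
  increments:
    - [[0, 0.04, 0, 0, 0, 0, 1], [0, 0.04, 0, 0, 0, 0, 1]]

```text
t: 9.75
tcp_pos: [0.553, 0.2887, 0.2175]
orientation: [-0.292, 0.956, 0.0, -0.0]
force: [0.7, -0.6, 0.8]
grip_width: 0.0003
grasp_force: 0.1
```

drive_tool:
  increments:
    - [[0, 0.03, 0, 0, 0, 0, 1], [0, 0.03, 0, 0, 0, 0, 1]]

```text
t: 9.92
tcp_pos: [0.5518, 0.2904, 0.2175]
orientation: [-0.292, 0.956, -0.0, 0.0]
force: [1.3, -1.5, -0.1]
grip_width: 0.0003
grasp_force: 1.2
```

drive_tool:
  increments:
    - [[0, 0.03, 0, 0, 0, 0, 1], [0, 0.02, 0, 0, 0, 0, 1]]

```text
t: 10.08
tcp_pos: [0.5507, 0.2921, 0.2175]
orientation: [-0.292, 0.956, -0.0, 0.0]
force: [2.1, -2.5, -1.0]
grip_width: 0.0003
grasp_force: 1.4
```

drive_tool:
  increments:
    - [[0, 0.02, 0, 0, 0, 0, 1], [0, 0, 0, 0, 0, 0, 1], [0, 0, 0, 0, 0, 0, 1]]

```text
t: 10.33
tcp_pos: [0.5503, 0.2924, 0.2175]
orientation: [-0.292, 0.956, -0.001, -0.0]
force: [1.6, -5.1, 0.7]
grip_width: 0.0008
grasp_force: 2.5
```

```bash
python3 - <<'E'
from h import *
go(-8,-83,25)
E
```

```text
t 10.33 tip jig [ -7.3 -72.1] z 26.5 rot [-0.01 -0.   -0.01] grip 0.0008 F [ 1.6 -5.1  0.7]
total inc [ 0.02 -0.27  0.04]
```

drive_tool:
  increments:
    - [[0, -0.3, 0, 0, 0, 0, 1], [0, -0.8, 0, 0, 0, 0, 1], [0, -0.3, -0.8, 0, 0, 0, 1], [0, 0, -1, 0, 0, 0, 1], [0, 0, -1, 0, 0, 0, 1]]

```text
t: 10.75
tcp_pos: [0.5818, 0.2453, 0.3298]
orientation: [-0.291, 0.957, 0.001, -0.001]
force: [-0.1, 0.3, 0.6]
grip_width: 0.0008
grasp_force: 0.0
```

drive_tool:
  increments:
    - [[0, -1, -0.2, 0, 0, 0, 1], [0, -1, -0.2, 0, 0, 0, 1], [0, -1, -0.2, 0, 0, 0, 1], [0.5, -0.8, 0, 0, 0, 0, 1], [0.5, -0.8, 0, 0, 0, 0, 1]]

```text
t: 11.17
tcp_pos: [0.652, 0.0698, 0.3539]
orientation: [-0.292, 0.956, 0.001, 0.001]
force: [0.6, -0.3, -1.7]
grip_width: 0.0007
grasp_force: 0.0
```

drive_tool:
  increments:
    - [[0.5, -0.8, 0, 0, 0, 0, 1], [0.5, -0.8, 0, 0, 0, 0, 1], [0, 0, 0, 0, 0, 0, 1], [0, 0, 0, 0, 0, 0, 1]]

```text
t: 11.5
tcp_pos: [0.6537, -0.0061, 0.3534]
orientation: [-0.29, 0.957, 0.001, 0.0]
force: [-0.5, 0.0, -0.0]
grip_width: 0.0006
grasp_force: 0.0
```

```bash
python3 - <<'E'
from h import *
p,d=grab('top','t5'); q,d=grab('scene','s5')
a=cv2.resize(p[178:262,180:285,::-1],(750,600),interpolation=cv2.INTER_CUBIC)
cv2.imwrite('pics/t5c.png',a)
cv2.imwrite('pics/s5c.png',cv2.resize(q[150:215,215:320,::-1],None,fx=7,fy=7,interpolation=cv2.INTER_CUBIC))
E
```

View pics/t5c.png

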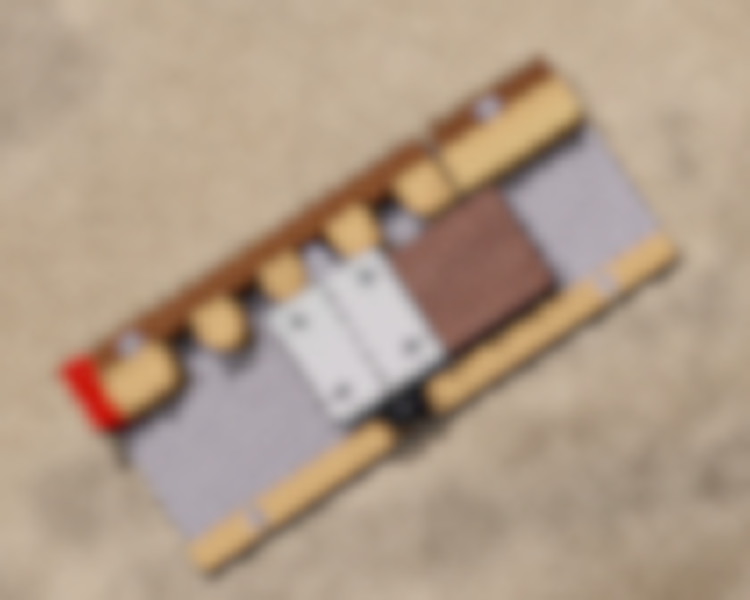

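View pics/s5c.png

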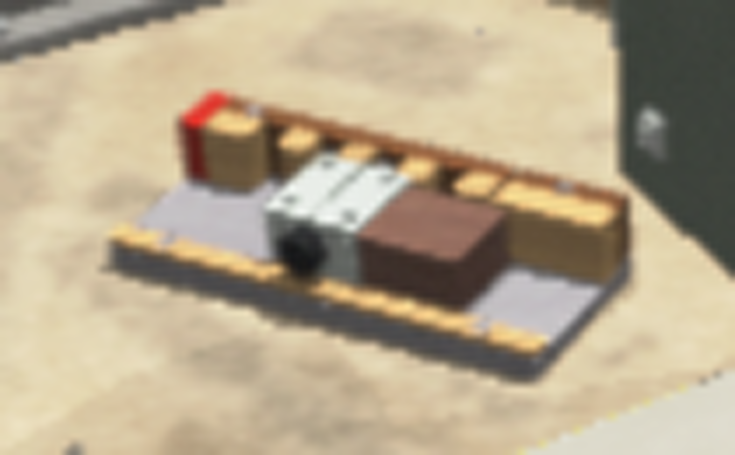

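The bright pin shows in the third gap at (318,255), the knob is hard against the stop at (405,405), and the block is flush and square against it at (415,300). The arm is clear, so I'm handing in.

```bash
python3 -c "
from rig import *
print(close_job())"
```

```text
the job is handed in; nothing more can be done
None
```

The stop is locked with its pin home in the third gap and the block is butted squarely against it, as far as the last camera views show; the job was handed in at about 11.6 s and returned no verdict.

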